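Put the spare tool switch away in its hinged case

ROBOT

A 6-joint arm with a two-finger parallel gripper is mounted at the origin on a cart in front of the work surface, level with it; the furniture and walls round the work are solid. World frame = base frame: x ahead of the robot, y to its left, z up, the work surface at z = 0. Lengths are in m, angles in rad, forces in N, time in s.
With the tool pointing down it reaches from about 0.35 to 0.85 m from the base axis. Payload 8.1 kg.
Tool frame: the origin (TCP) lies on the centre line of the jaws, within the pads' length; the fingertips stand 17 mm ahead of it and the grasp point (between the pads) lies 2 mm behind it; z points along the fingers, y is the line along which they close (so a half turn about z gives the same grasp; the last joint's range is limited). The gripper opens to 93 mm and grips with 3 to 60 N. Pads are 15 mm wide; open, the fingers measure 128 mm over their backs; the gripper's body (75 mm by 188 mm) begins 65 mm behind the grasp point.
Start: joints at [-1.36, 0.13, 1.488, -0, 1.523, -0.085], TCP at [0.175, -0.574, 0.236] pointing down, gripper open.
Joint ranges: [-2.96, 2.96], [-0.89, 2.26], [0.02, 2.5], [-1.34, 4.48], [0, 2.73], [-2.66, 2.66]. Speed limits (rad/s): [2.39, 2.39, 2.79, 3.14, 3.14, 3.14].

INTERFACE

Orientations are given as a rotation vector (axis times angle).
In Python, from plant import status, eyes, robot gives the robot as it stands. The module is installed in compiled form; this text tells all that it offers.
- The arm moves only by the tool servo_tool, never from a script. Its argument "plan" is text: rows parted by semicolons, each of 4 numbers parted by spaces: the shift along the tool's x, y, z in m, then the turn about the tool's z in degrees. A call has 1 to 12 rows; each row is the pose to reach, as a shift and turn from the pose commanded when the call began, along the tool's axes at that moment; what a row does not reach only later rows make up. A row lasts 1/12 s, in which the tool goes at most 41.7 mm and 7.16 degrees, less where a joint would pass 70% of its speed; a pose out of reach is approached as far as the arm can. A call with a gripper value outside its range is refused whole. "grip" is the closure, from -1 (fully open) to 1 (shut), set as the call begins (left out, the last holds). The fingers move at their own pace and stop on an object; "grip_force" is the grip in N (left out, the last holds). Time passes only in rows, so rows that repeat a pose let the fingers close. It gives the time, the measured TCP pose, the force, the opening and the grip force at its end, in the units of the state.
- status.read_state(): the state, without advancing time (a new reading comes with each control period).
- eyes.read_camera(name): name is "scene" or "top"; returns a dict with "image" (384x512x3 uint8, blue, green, red), "fovy" (degrees; the focal length in pixels is half the picture's height over the tangent of half this angle, whatever the lens; pixels are square), "cx", "cy" (the principal point, pixels), "world_from_camera" (4x4, takes a point from camera to world coordinates). Camera axes: x right, y down, z forward; pixel columns grow to the right and rows downward; lengths in m; the calibration is good to about 2 mm. A picture is of the moment at which its call begins. There is no depth.
- robot.close_job(): hands the job in; it is judged then, once.
The state is a dict: "t": time; "q": joint angles; "dq": joint speeds; "joint_torque": joint torques, N m; "tool_pos": TCP position; "orientation": TCP orientation; "force": force on the tool from outside, world axes, zero at the start; "wrist_torque": the same for the moment, N m; "opening": finger opening in m; "gripper_force": force on a finger pad.
Only numpy, scipy, OpenCV 4.12 (cv2) and the standard library are available. Lean on these libraries where they do the work, as an engineer would, in place of code of your own. Each camera call takes 0.05 s, during which the arm holds its last target. There are 200 camera calls.

TASK

Swing the orange lid of the small carry case fully open by its black loop, stand the spare tool switch (the black block with the round button on top) inside with its button up, and close the lid fully again. Leave the square black plug-in adapter on the bench where it is.

Things in the scene. Friction and masses are not known exactly. Their poses are not given: they have to be found in the camera images.
- case: clamshell case fixed to the bench, 110 x 150 x 65 mm (x, y, z) shut. Grey box below, 40 mm high, walls and floor 5 mm: cavity 100 x 140 mm. Hollow orange lid above, 25 mm deep; 55 mm free height inside when shut. Origin: centre of the underside. x from the front (loop side, towards the robot) to the hinge side, y left, z up. Hinge axis along y at x = +58, z = 40 mm. Yaw within 0.25 rad
- case_lid (a joint): angle of the orange lid: 0 shut (starts shut or ajar, up to 0.25 rad), growing as it swings up and back, to a stop at 1.75 rad (leaning back past upright). The hinge is stiff (0.2 N m of friction): the lid stays where it is left; 2 to 3 N at the loop moves it
- lid_pull (a point): middle of the black loop on the lid's front edge: round bar, 10 mm thick, 84 mm long, along the case's y, its axis 42 mm out from the lid's front face: pinch it from above, a finger either side; it turns between the fingers as the lid swings. Lid shut: case x = -97, z = 52 mm. It moves with the lid on a circle of 155 mm radius about the hinge
- switch: spare tool switch: black block 45 x 60 x 30 mm (x, y, z) with a round button 26 mm across on top, 43 mm high in all, about 0.12 kg, loose on the bench, button up. Origin: centre of the underside; z up; yaw within 0.6 rad
- adapter: the lookalike: plain black plug-in adapter, 44 x 50 x 45 mm, no round button, a small yellowish tab on one side. Origin: its underside. Must stay where it lies
There are look-alikes about, which are no part of the job. There is more than one size of the case; the job needs the larger.

How it is judged:
By the outcome, as a careful person would: the job done as asked, in the order asked, and still so for the second after the job is handed in, with the robot touching nothing.
It also fails if it takes over 70 s, if anything falls off the work surface, if the arm or the gripper's body presses on something with over 40 N, if the wrist force passes 120 N, or if a joint passes its speed limit or range.

## Working session

There is one attempt and no reset: what is moved stays moved. The work goes in short steps, Python scripts to look and compute and a tool call to move; the robot and the scene stay as the last step left them, time stands still between calls to the robot, and variables do not carry over. Pictures are saved under pics/ and viewed, at most 10 in all, crops included, and the job is handed in when it is done.

Besides the shell and the picture viewer there is one more tool, called after "Emit:" as name(argument=value, ...), one argument or row to a line, values as JSON. servo_tool: Moves the arm, as the interface text tells. Its arguments: {"type":"object","properties":{"plan":{"type":"string"},"grip":{"type":"number"},"grip_force":{"type":"number"}},"required":["plan"]}

```bash
mkdir -p pics; cat > h.py <<'E'
import numpy as np, cv2
from plant import status, eyes, robot
def cam(n):
    return eyes.read_camera(n)
def ray(c,u,v):
    im=c["image"]; f=im.shape[0]/2/np.tan(np.radians(c["fovy"])/2)
    T=np.array(c["world_from_camera"]); d=T[:3,:3]@np.array([(u-c["cx"])/f,(v-c["cy"])/f,1]); return T[:3,3],d
def onz(c,u,v,z):
    o,d=ray(c,u,v); return o+d*(z-o[2])/d[2]
def proj(c,p):
    im=c["image"]; f=im.shape[0]/2/np.tan(np.radians(c["fovy"])/2)
    T=np.array(c["world_from_camera"]); q=T[:3,:3].T@(np.array(p)-T[:3,3]); return c["cx"]+f*q[0]/q[2], c["cy"]+f*q[1]/q[2]
E
python3 - <<'E'
from h import *
for n in("top","scene"):
    c=cam(n); print(n,c["fovy"],c["cx"],c["cy"],np.round(c["world_from_camera"],3).tolist())
    cv2.imwrite(f"pics/{n}0.png",cv2.resize(c["image"],None,fx=1.5,fy=1.5))
print({k:np.round(v,3).tolist() for k,v in status.read_state().items()})
E
```

```text
top 47.964400094073156 255.1061155035843 185.8322978657866 [[0.024, -0.993, 0.114, 0.386], [-1.0, -0.023, 0.007, 0.006], [-0.005, -0.114, -0.994, 1.117], [0.0, 0.0, 0.0, 1.0]]
scene 50.85836519689933 252.97920474505275 189.1694712127957 [[-0.618, -0.314, 0.721, -0.345], [-0.786, 0.215, -0.58, 0.72], [0.027, -0.925, -0.38, 0.525], [0.0, 0.0, 0.0, 1.0]]
{'t': 0.1, 'q': [-1.36, 0.131, 1.489, -0.0, 1.523, -0.085], 'dq': [0.001, -0.001, -0.002, 0.001, 0.0, 0.0], 'joint_torque': [0.001, -56.134, -49.31, 0.077, 0.029, -0.0], 'tool_pos': [0.175, -0.573, 0.235], 'orientation': [-3.106, -0.463, 0.0], 'force': [0.071, -0.391, 0.302], 'wrist_torque': [0.021, 0.024, 0.027], 'gripper_force': 0.0, 'opening': 0.093}
```

View pics/top0.png

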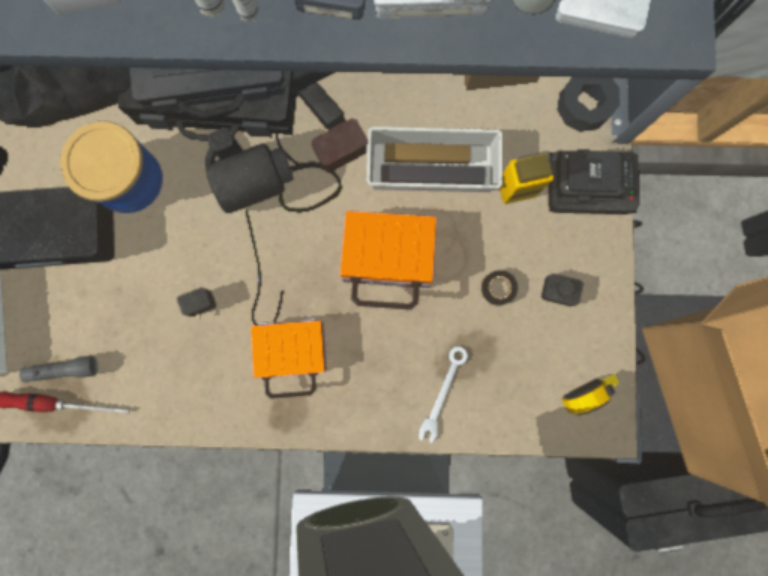

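View pics/scene0.png

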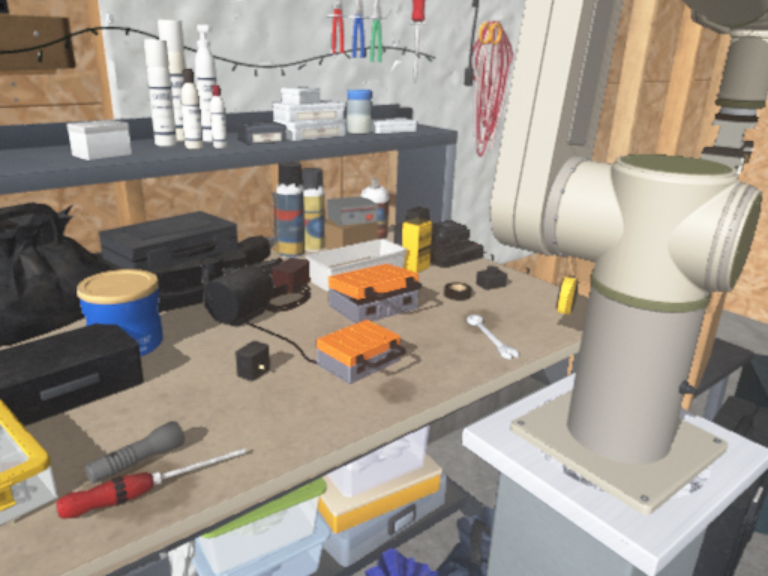

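The top view shows the large case at about (390,247)/1.5 with its loop at (385,303)/1.5. The switch with its round button is at (563,290)/1.5. The adapter with its yellow tab is on the far side at (196,301)/1.5, and the small case is a decoy.

```bash
python3 - <<'E'
from h import *
c=cam("top"); s=cam("scene")
def comp(im,m,x0,x1,y0,y1):
    k=np.zeros_like(m); k[y0:y1,x0:x1]=m[y0:y1,x0:x1]
    cs,_=cv2.findContours(k,cv2.RETR_EXTERNAL,cv2.CHAIN_APPROX_NONE); return max(cs,key=cv2.contourArea)
im=c["image"]; hsv=cv2.cvtColor(im,cv2.COLOR_BGR2HSV)
org=cv2.inRange(hsv,(5,180,120),(20,255,255))
k=comp(im,org,215,300,130,200); r=cv2.minAreaRect(k); b=cv2.boxPoints(r); print("lid px",r,b.tolist())
print("lid quad",cv2.approxPolyDP(k,4,True)[:,0].tolist())
for z in(.065,.08): print(z,[np.round(onz(c,u,v,z)[:2],4).tolist() for u,v in b])
blk=cv2.inRange(hsv,(0,0,0),(180,255,75))
k=comp(im,blk,225,290,188,210); r=cv2.minAreaRect(k);print("loop",r)
for z in (.052,.07): print(z,[np.round(onz(c,u,v,z)[:2],4).tolist() for u,v in cv2.boxPoints(r)])
k=comp(im,blk,355,395,178,208); r=cv2.minAreaRect(k);print("switch",r,[np.round(onz(c,u,v,.03)[:2],4).tolist() for u,v in cv2.boxPoints(r)])
print(cv2.approxPolyDP(k,2,True)[:,0].tolist())
a=cv2.resize(im[125:215,215:400],None,fx=4,fy=4,interpolation=cv2.INTER_CUBIC)
b=cv2.resize(s["image"][170:220,205:345],None,fx=5,fy=5,interpolation=cv2.INTER_CUBIC)
o=np.zeros((a.shape[0]+230,740,3),np.uint8); o[:a.shape[0],:a.shape[1]]=a; o[a.shape[0]:,:700]=b[:230]
cv2.imwrite("pics/crop.png",np.clip(o.astype(float)*1.3,0,255))
E
```

```text
lid px ((258.4292297363281, 164.27383422851562), (61.12796401977539, 44.3205451965332), 3.1798300743103027) [[226.68309020996094, 184.70460510253906], [229.1415252685547, 140.45228576660156], [290.17535400390625, 143.8430633544922], [287.7169189453125, 188.0953826904297]]
lid quad [[231, 141], [229, 184], [287, 187], [289, 145]]
0.065 [[0.5071, 0.084], [0.6179, 0.0813], [0.6127, -0.0704], [0.5022, -0.0659]]
0.08 [[0.5054, 0.0829], [0.6146, 0.0803], [0.6095, -0.0693], [0.5005, -0.0649]]
loop ((257.3246154785156, 196.19082641601562), (43.03597640991211, 15.434432983398438), 1.3971812725067139)
0.052 [[0.4626, 0.0614], [0.501, 0.0615], [0.5008, -0.0453], [0.4625, -0.045]]
0.07 [[0.4613, 0.0605], [0.4991, 0.0606], [0.4989, -0.0444], [0.4612, -0.0442]]
switch ((374.5294189453125, 192.88235473632812), (23.768489837646484, 16.97749137878418), 14.03624439239502) [[0.4846, -0.2535], [0.5267, -0.2641], [0.5133, -0.3223], [0.4713, -0.3115]]
[[364, 186], [362, 198], [376, 202], [384, 201], [386, 187]][ WARN:0@1.142] global loadsave.cpp:1063 imwrite_ Unsupported depth image for selected encoder is fallbacked to CV_8U.
```

View pics/crop.png

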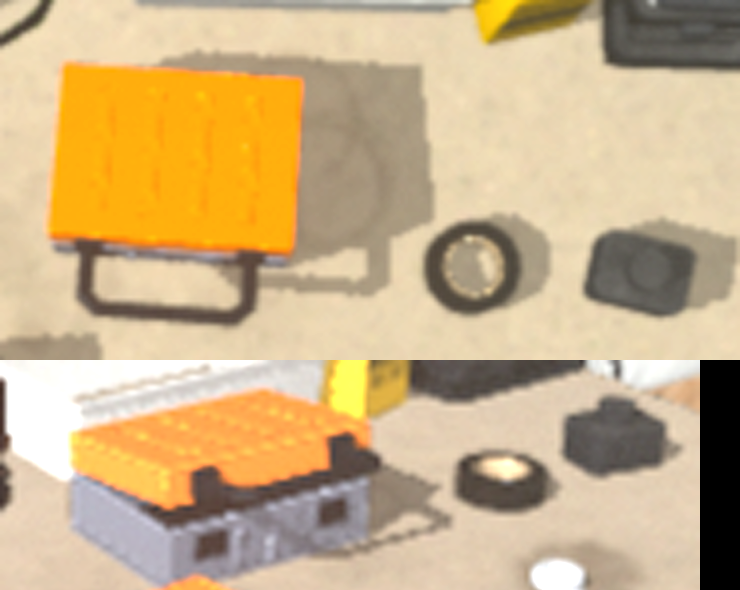

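The crop shows the lid ajar: there is a dark gap above the grey box, and the bar runs at about row 203 in the top view. The tape roll beside the switch is a bystander. Next I'll triangulate the bar's height and the switch.

```bash
cat >> h.py <<'E'
def tri(c,p,s,q):
    o1,d1=ray(c,*p);o2,d2=ray(s,*q);A=np.stack([d1,-d2],1);t=np.linalg.lstsq(A,o2-o1,rcond=None)[0]
    a=o1+d1*t[0];b=o2+d2*t[1];return (a+b)/2,np.linalg.norm(a-b)
E
python3 - <<'E'
from h import *
s=cam("scene");c=cam("top")
yaw=-.033;H=np.array([.6153,.0054]);ex=np.array([np.cos(yaw),np.sin(yaw)]);ey=np.array([-ex[1],ex[0]])
def P(x,y,z): return [*(H+ex*(x-.058)+ey*y),z]
def L(x,y,z,a):
    X,Z=x-.058,z-.04; return P(.058+X*np.cos(a)+Z*np.sin(a),y,.04+Z*np.cos(a)-X*np.sin(a))
o=[]
for cc,(x0,y0,w,h),k in((s,(212,172,76,52),9),(c,(220,135,76,75),7)):
    im=cv2.resize(cc["image"][y0:y0+h,x0:x0+w],None,fx=k,fy=k,interpolation=cv2.INTER_CUBIC)
    for a,col in((0,(255,0,0)),(.1,(0,255,0)),(.2,(0,0,255))):
        for p in(L(-.097,.042,.052,a),L(-.097,-.042,.052,a),L(-.055,.075,.065,a),L(-.055,-.075,.065,a),L(-.055,.075,.04,a),P(-.055,.075,0),P(-.055,-.075,0)):
            u,v=proj(cc,p); cv2.circle(im,(int((u-x0+.5)*k),int((v-y0+.5)*k)),4,col,2)
    o.append(im)
h=max(i.shape[0] for i in o)
o=[cv2.copyMakeBorder(i,0,h-i.shape[0],0,0,cv2.BORDER_CONSTANT) for i in o]
o=np.hstack(o);print(o.shape);cv2.imwrite("pics/ov.png",cv2.resize(o,(800,int(o.shape[0]*800/o.shape[1]))))
E
```

```text
(525, 1216, 3)
```

View pics/ov.png

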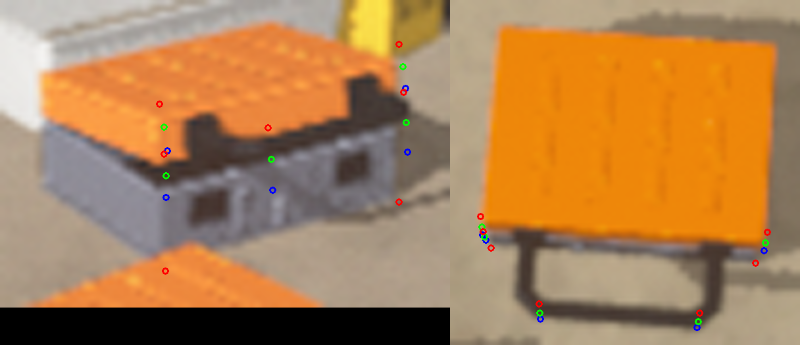

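The overlay shows my pose estimate is a few mm off: the observed base corner in the scene view is at (155,255) and I predicted (165,271). I'll refine it by least squares on the corner points.

```bash
python3 - <<'E'
from h import *
from scipy.optimize import least_squares
s=cam("scene");c=cam("top")
S=lambda X,Y:(212+X/5.92-.5,172+Y/5.92-.5)
T=lambda X,Y:(220+(X-450)/4.605-.5,135+Y/4.605-.5)
def mk(x,y,yaw):
    ex=np.array([np.cos(yaw),np.sin(yaw)]);ey=np.array([-ex[1],ex[0]])
    P=lambda p:[*(np.array([x,y])+ex*p[0]+ey*p[1]),p[2]]
    def L(p,a):
        X,Z=p[0]-.058,p[2]-.04; return P((.058+X*np.cos(a)+Z*np.sin(a),p[1],.04+Z*np.cos(a)-X*np.sin(a)))
    return P,L
obs=[(s,S(155,257),(-.055,.075,0),0),(s,S(396,203),(-.055,-.075,0),0),(s,S(41,185),(.055,.075,0),0),
(s,S(160,122),(-.055,.075,.065),1),(s,S(40,73),(.055,.075,.065),1),(s,S(268,22),(.055,-.075,.065),1),(s,S(158,165),(-.055,.075,.04),1),
(c,T(500,27),(.055,.075,.065),1),(c,T(777,44),(.055,-.075,.065),1),(c,T(765,243),(-.055,-.075,.065),1),(c,T(484,228),(-.055,.075,.065),1),
(c,T(538,310),(-.097,.037,.052),1),(c,T(702,320),(-.097,-.037,.052),1)]
def f(p):
    P,L=mk(*p[:3]); return np.concatenate([np.array(proj(cc,L(q,p[3]) if l else P(q)))-o for cc,o,q,l in obs])
r=least_squares(f,[.557,.007,-.033,.1],loss="soft_l1",x_scale=[.01,.01,.1,.1]);p=r.x
print(np.round(p,4));print(np.round(f(p).reshape(-1,2),1).tolist())
P,L=mk(*p[:3]);print("pull",np.round(L((-.097,0,.052),p[3]),4),"inside",P((0,0,.005)))
# switch: button centre top z=.043, block top corners
im=c["image"];a=im[178:208,355:395];g=cv2.cvtColor(a,cv2.COLOR_BGR2GRAY);
u,v=355+651/4-365+0, 0
for X,Y in((653,270),):
    u,v=215+X/4-.5,125+Y/4-.5; print("button",onz(c,u,v,.043))
sb=s["image"]; 
print("scene button", tri(c,(215+653/4-.5,125+270/4-.5),s,(205+614/5-.5,170+(403-360)/5-.5)))
E
```

```text
[ 0.5586  0.0072 -0.0482  0.1162]
[[1.0, 2.2], [0.3, -0.0], [0.9, 1.2], [-0.1, 0.1], [0.4, 0.4], [1.3, 0.2], [0.6, 1.1], [-0.4, -0.8], [-0.3, -0.2], [-0.1, -0.4], [-0.8, -1.5], [1.9, -0.2], [-3.4, -0.2]]
pull [0.4641 0.0118 0.0699] inside [np.float64(0.5585627460084294), np.float64(0.0072371186724617086), 0.005]
button [ 0.49997844 -0.29240437  0.043     ]
scene button (array([ 0.50216051, -0.28988005,  0.0440728 ]), np.float64(0.006355741448147434))
```

```bash
cat >> h.py <<'E'
from scipy.spatial.transform import Rotation as Ro
def go(x,y,z,head):
    s=status.read_state();R=Ro.from_rotvec(s["orientation"]).as_matrix()
    h0=np.degrees(np.arctan2(R[1,0],R[0,0]));t=-((head-h0+180)%360-180)
    print("t",s["t"],"pos",np.round(s["tool_pos"],4),"head",round(h0,2),"F",np.round(s["force"],1),"op",round(s["opening"],4),"zax",np.round(R[:,2],3))
    print("shift",np.round(R.T@(np.array([x,y,z])-s["tool_pos"]),4),"turn",round(t,2))
E
python3 - <<'E'
from h import *
c=cam("top");s=cam("scene")
print("shelf",tri(c,(475,50),s,(305,91)))
go(.464,.012,.15,87.4)
E
```

```text
shelf (array([ 0.76444017, -0.41755024,  0.29130273]), np.float64(0.005143314037047069))
t 0.5 pos [ 0.1749 -0.5739  0.2356] head 16.95 F [0.2 0.5 0.2] op 0.0931 zax [-0.  0. -1.]
shift [ 0.4473 -0.4762  0.0856] turn -70.45
```

Emit:
servo_tool(
  plan="0.028 -0.03 0 -5; 0.056 -0.06 0 -11; 0.084 -0.09 0 -17; 0.112 -0.12 0 -23; 0.140 -0.15 0 -29; 0.168 -0.18 0 -35; 0.196 -0.21 0 -41; 0.224 -0.24 0 -47; 0.252 -0.27 0 -52; 0.28 -0.30 0 -57; 0.308 -0.33 0.02 -62; 0.335 -0.357 0.03 -66",
  grip=0.35,
  grip_force=20,
)

```text
t: 1.5
tool_pos: [0.3911, -0.1347, 0.2061]
orientation: [2.348, 2.085, 0.001]
force: [1.4, -0.2, -1.2]
opening: 0.0304
gripper_force: 0.0
```

```bash
python3 -c "
from h import *
go(.464,.012,.15,87.4)"
```

```text
t 1.5 pos [ 0.3911 -0.1347  0.2061] head 83.21 F [ 1.4 -0.2 -1.2] op 0.0304 zax [ 0.002 -0.001 -1.   ]
shift [0.1543 0.0549 0.0561] turn -4.19
```

Emit:
servo_tool(
  plan="0.03 0.011 0.01 -1; 0.06 0.022 0.02 -2; 0.09 0.033 0.035 -3; 0.12 0.044 0.05 -4; 0.145 0.052 0.056 -4.2; 0.154 0.055 0.056 -4.2; 0.154 0.055 0.056 -4.2; 0.154 0.055 0.056 -4.2",
)

```text
t: 2.17
tool_pos: [0.4641, 0.0095, 0.1506]
orientation: [2.274, 2.166, -0.0]
force: [-0.5, -0.5, 0.2]
opening: 0.0304
gripper_force: 0.0
```

```bash
python3 - <<'E'
from h import *
c=cam("top");s=cam("scene")
go(.464,.012,.068,87.4)
a=cv2.resize(c["image"][110:225,200:310],None,fx=3.6,fy=3.6,interpolation=cv2.INTER_CUBIC)
b=cv2.resize(s["image"][110:225,200:310],None,fx=3.6,fy=3.6,interpolation=cv2.INTER_CUBIC)
cv2.imwrite("pics/pre.png",np.hstack([a,b]))
E
```

```text
t 2.2667 pos [0.4641 0.0086 0.1509] head 87.09 F [-0.4 -0.5  0.3] op 0.0299 zax [ 0.001 -0.001 -1.   ]
shift [ 0.0034 -0.0004  0.0829] turn -0.31
```

View pics/pre.png

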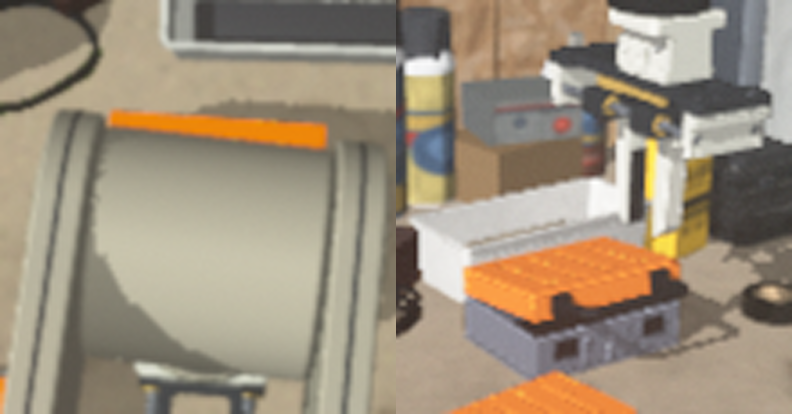

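The arm hides the case in the top view, but the scene view shows the fingers above and in front of the loop. I'll descend now.

Emit:
servo_tool(
  plan="0.003 0 0.015; 0.003 0 0.03; 0.003 0 0.042; 0.003 0 0.05; 0.003 0 0.058; 0.003 0 0.065; 0.003 0 0.072; 0.003 0 0.078; 0.003 0 0.082; 0.003 0 0.082",
)

```text
invalid input
```

Emit:
servo_tool(
  plan="0.003 0 0.015 0; 0.003 0 0.03 0; 0.003 0 0.042 0; 0.003 0 0.05 0; 0.003 0 0.058 0; 0.003 0 0.065 0; 0.003 0 0.072 0; 0.003 0 0.078 0; 0.003 0 0.082 0; 0.003 0 0.082 0",
)

```text
t: 3.1
tool_pos: [0.4636, 0.0129, 0.0671]
orientation: [-2.275, -2.165, 0.002]
force: [-0.1, 0.2, -0.5]
opening: 0.03
gripper_force: 0.0
```

Emit:
servo_tool(
  plan="0 0 0 0; 0 0 0 0; 0 0 0 0; 0 0 0 0",
  grip=1,
  grip_force=15,
)

```text
t: 3.43
tool_pos: [0.4641, 0.0129, 0.0684]
orientation: [-2.276, -2.165, 0.0]
force: [3.5, 0.3, -0.5]
opening: 0.0095
gripper_force: 15.0
```

```bash
python3 - <<'E'
import numpy as np
R=.1555
def rows(a,b,n): 
    print("; ".join("0 %.3f %.3f 0"%(R*(np.cos(a)-np.cos(p)),-R*(np.sin(p)-np.sin(a))) for p in np.linspace(a,b,n+1)[1:]))
rows(.196,.95,10);rows(.95,1.55,10);rows(1.55,1.827,6)
E
```

```text
0 0.003 -0.011 0; 0 0.006 -0.023 0; 0 0.011 -0.033 0; 0 0.016 -0.044 0; 0 0.022 -0.054 0; 0 0.029 -0.064 0; 0 0.036 -0.073 0; 0 0.044 -0.081 0; 0 0.053 -0.089 0; 0 0.062 -0.096 0
0 0.008 -0.005 0; 0 0.016 -0.010 0; 0 0.024 -0.014 0; 0 0.033 -0.018 0; 0 0.041 -0.021 0; 0 0.050 -0.024 0; 0 0.059 -0.026 0; 0 0.069 -0.027 0; 0 0.078 -0.029 0; 0 0.087 -0.029 0
0 0.007 0.000 0; 0 0.014 0.000 0; 0 0.021 0.001 0; 0 0.029 0.002 0; 0 0.036 0.003 0; 0 0.043 0.005 0
```

Emit:
servo_tool(
  plan="0 0.003 -0.011 0; 0 0.006 -0.023 0; 0 0.011 -0.033 0; 0 0.016 -0.044 0; 0 0.022 -0.054 0; 0 0.029 -0.064 0; 0 0.036 -0.073 0; 0 0.044 -0.081 0; 0 0.053 -0.089 0; 0 0.062 -0.096 0",
)

```text
t: 4.27
tool_pos: [0.5262, 0.0098, 0.1663]
orientation: [-2.275, -2.165, 0.001]
force: [-5.3, 0.4, 3.9]
opening: 0.0094
gripper_force: 15.0
```

```bash
python3 - <<'E'
from h import *
go(.526,.0091,.163,87.4)
E
```

```text
t 4.2667 pos [0.5262 0.0098 0.1663] head 87.16 F [-5.3  0.4  3.9] op 0.0094 zax [-0.001  0.    -1.   ]
shift [-0.0007 -0.0002  0.0033] turn -0.24
```

Emit:
servo_tool(
  plan="0 0.008 -0.005 0; 0 0.016 -0.010 0; 0 0.024 -0.014 0; 0 0.033 -0.018 0; 0 0.041 -0.021 0; 0 0.050 -0.024 0; 0 0.059 -0.026 0; 0 0.069 -0.027 0; 0 0.078 -0.028 0; 0 0.087 -0.028 0",
)

```text
t: 5.1
tool_pos: [0.6143, 0.0053, 0.1941]
orientation: [2.275, 2.165, 0.002]
force: [-1.3, -0.6, 1.8]
opening: 0.0094
gripper_force: 15.0
```

Emit:
servo_tool(
  plan="0 0.006 0 0; 0 0.012 0 0; 0 0.018 0.001 0; 0 0.023 0.002 0; 0 0.028 0.003 0; 0 0.033 0.004 0; 0 0.038 0.005 0; 0 0.038 0.005 0",
)

```text
t: 5.77
tool_pos: [0.6528, 0.0035, 0.1884]
orientation: [2.274, 2.164, 0.004]
force: [2.8, -0.3, 3.9]
opening: 0.0094
gripper_force: 15.0
```

Emit:
servo_tool(
  plan="0 0.003 0.001 0; 0 0.006 0.001 0; 0 0.008 0.002 0; 0 0.008 0.002 0; 0 0.008 0.002 0",
)

```text
t: 6.18
tool_pos: [0.6562, 0.0032, 0.1862]
orientation: [-2.273, -2.163, 0.007]
force: [-20.8, 0.5, 16.5]
opening: 0.0094
gripper_force: 15.0
```

```bash
python3 - <<'E'
from h import *
go(.66,.003,.188,87.4)
s=cam("scene")
cv2.imwrite("pics/open.png",cv2.resize(s["image"][80:230,180:340],None,fx=4,fy=4,interpolation=cv2.INTER_CUBIC))
E
```

```text
t 6.1833 pos [0.6562 0.0032 0.1862] head 87.16 F [-20.8   0.5  16.5] op 0.0094 zax [-0.006  0.    -1.   ]
shift [-0.0001  0.0038 -0.0018] turn -0.24
```

View pics/open.png

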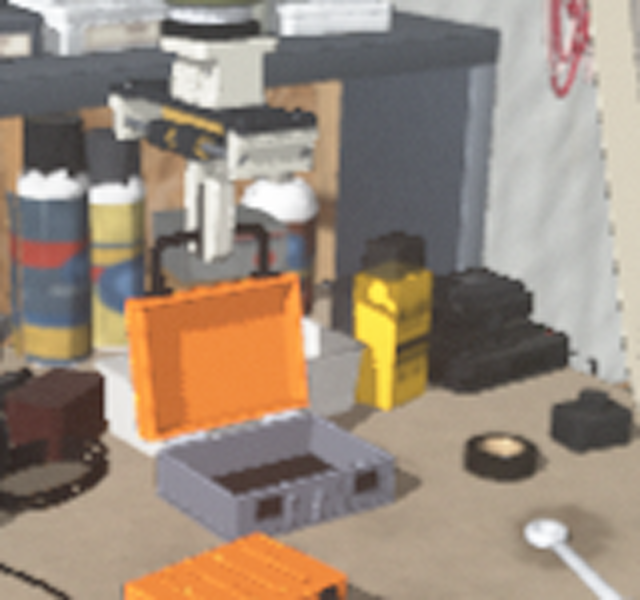

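The lid is fully open against its stop, leaning back, and the fingers are on the loop bar. I'll relax, release and retreat upwards.

Emit:
servo_tool(
  plan="0 -0.004 -0.001 0; 0 -0.005 -0.001 0; 0 -0.005 -0.001 0",
)

```text
t: 6.48
tool_pos: [0.6544, 0.0033, 0.1868]
orientation: [2.275, 2.165, 0.002]
force: [0.4, 0.1, 4.5]
opening: 0.0096
gripper_force: 15.0
```

Emit:
servo_tool(
  plan="0 0 0 0; 0 0 0 0; 0 0 0 0; 0 0 -0.01 0; 0 0 -0.02 0; 0 0 -0.035 0; 0 0 -0.055 0; 0 0 -0.055 0",
  grip=0.4,
)

```text
t: 7.15
tool_pos: [0.6562, 0.0032, 0.2474]
orientation: [2.272, 2.162, 0.008]
force: [0.2, -0.5, 0.6]
opening: 0.0277
gripper_force: 0.0
```

```bash
python3 - <<'E'
from h import *
go(.500,-.291,.20,-14.2)
E
```

```text
t 7.15 pos [0.6562 0.0032 0.2474] head 87.15 F [ 0.2 -0.5  0.6] op 0.0277 zax [ 0.008 -0.001 -1.   ]
shift [-0.3016 -0.1417  0.0463] turn 101.35
```

Emit:
servo_tool(
  plan="-0.02 -0.02 -0.01 6; -0.04 -0.04 -0.01 13; -0.065 -0.055 -0.01 20; -0.09 -0.07 -0.01 27; -0.115 -0.08 -0.01 34; -0.14 -0.09 -0.01 41; -0.165 -0.10 -0.01 48; -0.19 -0.11 0 55; -0.215 -0.12 0 62; -0.24 -0.128 0.01 69; -0.265 -0.135 0.02 76; -0.29 -0.14 0.03 83",
  grip=-0.75,
)

```text
t: 8.15
tool_pos: [0.4992, -0.2807, 0.2116]
orientation: [3.139, 0.104, 0.002]
force: [0.4, 0.5, -0.3]
opening: 0.0815
gripper_force: 0.0
```

```bash
python3 - <<'E'
from h import *
go(.500,-.291,.15,-14.2)
c=cam("scene")
E
```

```text
t 8.15 pos [ 0.4992 -0.2807  0.2116] head 3.79 F [ 0.4  0.5 -0.3] op 0.0815 zax [ 0.001 -0.001 -1.   ]
shift [0.     0.0103 0.0616] turn 17.99
```

Emit:
servo_tool(
  plan="0 0.005 0.02 6; 0 0.01 0.04 12; 0 0.01 0.06 18; 0 0.01 0.08 18; 0 0.01 0.10 18; 0 0.01 0.12 18; 0 0.01 0.14 18; 0 0.01 0.155 18; 0 0.01 0.17 18; 0 0.01 0.18 18; 0 0.01 0.19 18; 0 0.01 0.19 18",
)

```text
t: 9.2
tool_pos: [0.4994, -0.2885, 0.0192]
orientation: [-3.117, 0.378, 0.004]
force: [-0.7, 0.7, -1.4]
opening: 0.0816
gripper_force: 0.0
```

Emit:
servo_tool(
  plan="0 0 0 0; 0 0 0 0; 0 0 0 0; 0 0 0 0; 0 0 0 0; 0 0 0 0; 0 0 0 0",
  grip=1,
  grip_force=15,
)

```text
t: 9.78
tool_pos: [0.5011, -0.2898, 0.0222]
orientation: [3.118, -0.379, 0.003]
force: [0.2, 1.1, 6.6]
opening: 0.0603
gripper_force: 15.0
```

```bash
python3 - <<'E'
from h import *
go(.5556,.007,.15,-2.7)
s=cam("scene");c=cam("top")
cv2.imwrite("pics/grasp.png",np.hstack([cv2.resize(x,None,fx=4,fy=4,interpolation=cv2.INTER_CUBIC) for x in (s["image"][130:230,270:370],c["image"][150:250,310:410])]))
E
```

```text
t 9.7833 pos [ 0.5011 -0.2898  0.0222] head -13.85 F [0.2 1.1 6.6] op 0.0603 zax [ 0.001 -0.001 -1.   ]
shift [-0.0179 -0.3011 -0.128 ] turn -11.15
```

View pics/grasp.png

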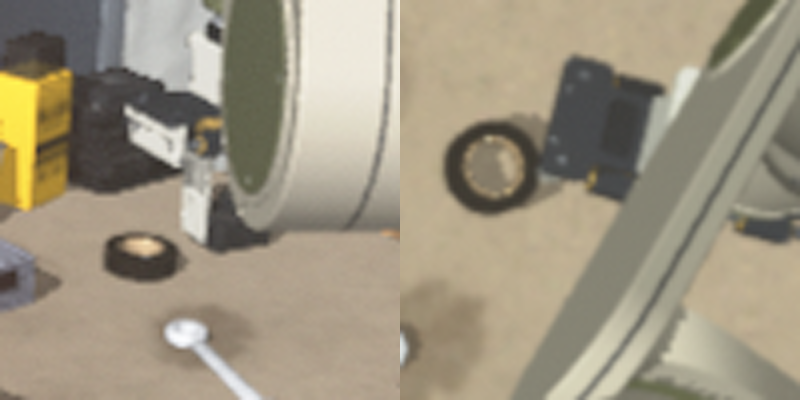

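The grasp is good: the opening is 60 mm across the block. Next I'll lift and carry it over.

Emit:
servo_tool(
  plan="0 0 -0.015 0; 0 0 -0.04 0; 0 0 -0.07 0; 0 0 -0.10 0; 0 -0.02 -0.12 -2; -0.003 -0.05 -0.13 -4; -0.006 -0.085 -0.13 -6; -0.009 -0.12 -0.13 -8; -0.012 -0.155 -0.13 -10; -0.014 -0.19 -0.13 -11; -0.016 -0.225 -0.13 -11; -0.018 -0.26 -0.13 -11",
)

```text
t: 10.88
tool_pos: [0.5449, -0.0308, 0.1509]
orientation: [-3.141, 0.078, 0.001]
force: [0.4, -1.0, -0.7]
opening: 0.0602
gripper_force: 15.0
```

Emit:
servo_tool(
  plan="0 -0.02 0 0; 0 -0.035 0 0; 0 -0.041 0 0; 0 -0.041 0 0; 0 -0.041 0 0",
)

```text
t: 11.3
tool_pos: [0.547, 0.008, 0.1509]
orientation: [3.14, -0.077, -0.001]
force: [-0.1, 0.4, -0.9]
opening: 0.0599
gripper_force: 15.0
```

```bash
python3 - <<'E'
from h import *
go(.5546,.0072,.029,-2.7)
E
```

```text
t 11.3 pos [0.547  0.008  0.1509] head -2.83 F [-0.1  0.4 -0.9] op 0.0599 zax [-0. -0. -1.]
shift [0.0077 0.0004 0.1219] turn -0.13
```

Emit:
servo_tool(
  plan="0.007 0 0.02 0; 0.007 0 0.045 0; 0.007 0 0.065 0; 0.007 0 0.08 0; 0.007 0 0.092 0; 0.007 0 0.102 0; 0.007 0 0.11 0; 0.007 0 0.116 0; 0.007 0 0.12 0; 0.007 0 0.122 0; 0.007 0 0.122 0",
)

```text
t: 12.22
tool_pos: [0.5543, 0.0081, 0.0291]
orientation: [3.141, -0.078, 0.0]
force: [-0.2, 0.2, -0.9]
opening: 0.06
gripper_force: 15.0
```

Emit:
servo_tool(
  plan="0 0 0.001 0; 0 0 0.002 0; 0 0 0.002 0; 0 0 0.002 0",
)

```text
t: 12.55
tool_pos: [0.5544, 0.0081, 0.0274]
orientation: [3.141, -0.078, 0.001]
force: [0.1, -0.3, -0.7]
opening: 0.06
gripper_force: 15.0
```

Emit:
servo_tool(
  plan="0 0 0 0; 0 0 0 0; 0 0 0 0; 0 0 0 0; 0 0 -0.01 0; 0 0 -0.03 0; 0 0 -0.06 0; 0 0 -0.09 0; 0 0 -0.13 0; 0 0 -0.16 0; 0 0 -0.19 0; 0 0 -0.2 0",
  grip=-0.65,
)

```text
t: 13.55
tool_pos: [0.5565, 0.008, 0.2339]
orientation: [3.14, -0.078, 0.013]
force: [0.9, 0.8, -0.1]
opening: 0.0766
gripper_force: 0.0
```

```bash
python3 - <<'E'
from h import *
s=cam("scene");c=cam("top")
go(.654,.0033,.245,87.2)
cv2.imwrite("pics/placed.png",np.hstack([cv2.resize(x,None,fx=3.2,fy=3.2,interpolation=cv2.INTER_CUBIC) for x in (s["image"][100:220,200:320],c["image"][100:220,200:320])]))
E
```

```text
t 13.65 pos [0.5559 0.0079 0.2307] head -2.85 F [0.3 0.  1.2] op 0.077 zax [ 0.006 -0.001 -1.   ]
shift [ 0.0983 -0.0002 -0.0137] turn -90.05
```

View pics/placed.png

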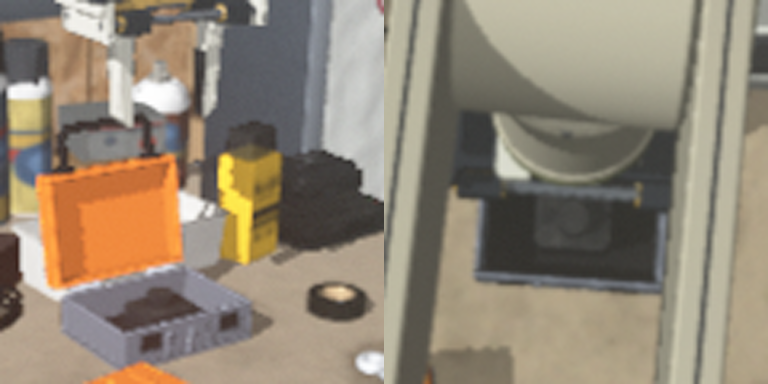

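The switch stands in the case with its round button up, at about (573,215) in the right-hand half. Next I'll re-grip the loop to close the lid.

Emit:
servo_tool(
  plan="0 0 -0.01 -7; 0 0 -0.015 -14; 0.01 0 -0.015 -21; 0.02 0 -0.015 -28; 0.03 0 -0.015 -35; 0.04 0 -0.015 -42; 0.05 0 -0.015 -49; 0.06 0 -0.015 -56; 0.07 0 -0.015 -63; 0.08 0 -0.015 -70; 0.09 0 -0.015 -77; 0.098 0 -0.015 -84",
  grip=0.35,
)

```text
t: 14.65
tool_pos: [0.6515, 0.0033, 0.2388]
orientation: [-2.378, -2.049, 0.005]
force: [0.2, 0.0, -0.5]
opening: 0.0302
gripper_force: 0.0
```

```bash
python3 - <<'E'
from h import *
go(.6544,.0033,.187,87.2)
E
```

```text
t 14.65 pos [0.6515 0.0033 0.2388] head 81.49 F [ 0.2  0.  -0.5] op 0.0302 zax [-0.004  0.    -1.   ]
shift [0.0005 0.0031 0.0518] turn -5.71
```

Emit:
servo_tool(
  plan="0 0.002 0 -5.7; 0 0.002 0.01 -5.7; 0 0.002 0.02 -5.7; 0 0.002 0.03 -5.7; 0 0.002 0.04 -5.7; 0 0.002 0.047 -5.7; 0 0.002 0.052 -5.7; 0 0.002 0.052 -5.7",
)

```text
t: 15.32
tool_pos: [0.6531, 0.003, 0.1882]
orientation: [-2.281, -2.157, 0.003]
force: [-0.5, -0.6, 0.5]
opening: 0.0299
gripper_force: 0.0
```

Emit:
servo_tool(
  plan="0 0 0 0; 0 0 0 0; 0 0 0 0; 0 0 0 0",
  grip=1,
  grip_force=15,
)

```text
t: 15.65
tool_pos: [0.6545, 0.0029, 0.191]
orientation: [2.281, 2.159, 0.001]
force: [0.7, 0.8, 1.0]
opening: 0.0097
gripper_force: 15.0
```

```bash
python3 - <<'E'
from h import *
go(.6544,.0033,.187,87.2)
R=.1555;H=.6166
def rows(a,b,n):
    print("; ".join("0 %.3f %.3f 0"%(R*(np.cos(a)-np.cos(p)),-R*(np.sin(p)-np.sin(a))) for p in np.linspace(a,b,n+1)[1:]))
rows(1.81,1.0,12);rows(1.0,.3,12);rows(.3,.0774,6)
E
```

```text
t 15.65 pos [0.6545 0.0029 0.191 ] head 86.84 F [0.7 0.8 1. ] op 0.0097 zax [ 0.001 -0.    -1.   ]
shift [ 0.0004 -0.0002  0.004 ] turn -0.36
0 -0.010 -0.002 0; 0 -0.021 -0.004 0; 0 -0.031 -0.004 0; 0 -0.042 -0.004 0; 0 -0.052 -0.004 0; 0 -0.063 -0.002 0; 0 -0.073 -0.000 0; 0 -0.083 0.003 0; 0 -0.093 0.006 0; 0 -0.102 0.010 0; 0 -0.112 0.015 0; 0 -0.121 0.020 0
0 -0.007 0.005 0; 0 -0.015 0.011 0; 0 -0.021 0.017 0; 0 -0.028 0.023 0; 0 -0.034 0.030 0; 0 -0.040 0.037 0; 0 -0.045 0.044 0; 0 -0.050 0.052 0; 0 -0.054 0.060 0; 0 -0.058 0.068 0; 0 -0.062 0.076 0; 0 -0.065 0.085 0
0 -0.002 0.006 0; 0 -0.003 0.011 0; 0 -0.004 0.017 0; 0 -0.005 0.022 0; 0 -0.006 0.028 0; 0 -0.006 0.034 0
```

Emit:
servo_tool(
  plan="0 -0.010 -0.002 0; 0 -0.021 -0.004 0; 0 -0.031 -0.004 0; 0 -0.042 -0.004 0; 0 -0.052 -0.004 0; 0 -0.063 -0.002 0; 0 -0.073 0 0; 0 -0.083 0.003 0; 0 -0.093 0.006 0; 0 -0.102 0.010 0; 0 -0.112 0.015 0; 0 -0.121 0.020 0",
)

```text
t: 16.65
tool_pos: [0.5338, 0.0092, 0.1713]
orientation: [2.28, 2.157, 0.003]
force: [2.7, -1.2, -1.3]
opening: 0.0093
gripper_force: 15.0
```

Emit:
servo_tool(
  plan="0 -0.007 0.005 0; 0 -0.015 0.011 0; 0 -0.021 0.017 0; 0 -0.028 0.023 0; 0 -0.034 0.030 0; 0 -0.040 0.037 0; 0 -0.045 0.044 0; 0 -0.050 0.052 0; 0 -0.054 0.060 0; 0 -0.058 0.068 0; 0 -0.062 0.076 0; 0 -0.065 0.085 0",
)

```text
t: 17.65
tool_pos: [0.4683, 0.0131, 0.0845]
orientation: [2.281, 2.159, 0.001]
force: [1.3, -3.3, 1.7]
opening: 0.0094
gripper_force: 15.0
```

```bash
python3 -c "
from h import *
go(.4616,.012,.05,87.2)"
```

```text
t 17.65 pos [0.4683 0.0131 0.0845] head 86.84 F [ 1.3 -3.3  1.7] op 0.0094 zax [ 0.001 -0.    -1.   ]
shift [-0.0014 -0.0067  0.0345] turn -0.36
```

Emit:
servo_tool(
  plan="0 -0.002 0.006 0; 0 -0.003 0.011 0; 0 -0.004 0.017 0; 0 -0.005 0.022 0; 0 -0.006 0.028 0; 0 -0.006 0.033 0; 0 -0.006 0.036 0; 0 -0.006 0.037 0; 0 -0.006 0.037 0",
)

```text
t: 18.4
tool_pos: [0.4616, 0.0136, 0.0481]
orientation: [-2.28, -2.158, 0.002]
force: [-5.7, -2.2, 9.1]
opening: 0.0097
gripper_force: 15.0
```

Emit:
servo_tool(
  plan="0 0.001 0.002 0; 0 0.001 0.003 0; 0 0.001 0.003 0; 0 0.001 0.003 0",
)

```text
t: 18.73
tool_pos: [0.4617, 0.0138, 0.0454]
orientation: [-2.279, -2.157, 0.004]
force: [-14.1, -1.2, 17.6]
opening: 0.0097
gripper_force: 15.0
```

Emit:
servo_tool(
  plan="0 0.001 0 0; 0 0.001 0 0; 0 0.001 0 0; 0 0.001 0 0; 0 0.001 -0.01 0; 0 0.001 -0.025 0; 0 0.001 -0.04 0; 0 0.001 -0.06 0; 0 0.001 -0.09 0; 0 0.001 -0.12 0; 0 0.001 -0.14 0",
  grip=0.38,
)

```text
t: 19.65
tool_pos: [0.4653, 0.0134, 0.1889]
orientation: [2.28, 2.158, 0.004]
force: [2.4, 0.1, 0.2]
opening: 0.0289
gripper_force: 0.0
```

```bash
python3 -c "
from h import *
go(.35,-.3,.25,60)"
```

```text
t 19.65 pos [0.4653 0.0134 0.1889] head 86.85 F [2.4 0.1 0.2] op 0.0289 zax [ 0.003 -0.    -1.   ]
shift [-0.3192 -0.0977 -0.0615] turn 26.85
```

Pressing met firm resistance at the shut position, so I'll move the arm aside and check.

Emit:
servo_tool(
  plan="-0.025 -0.005 -0.005 2; -0.05 -0.01 -0.01 4; -0.08 -0.02 -0.02 7; -0.11 -0.03 -0.03 10; -0.14 -0.04 -0.04 13; -0.17 -0.05 -0.05 16; -0.20 -0.06 -0.06 19; -0.23 -0.07 -0.06 22; -0.26 -0.08 -0.06 25; -0.29 -0.09 -0.06 27; -0.315 -0.095 -0.06 27; -0.315 -0.095 -0.06 27",
)

```text
t: 20.65
tool_pos: [0.3507, -0.2995, 0.2459]
orientation: [2.724, 1.561, -0.001]
force: [-0.4, 0.1, -0.9]
opening: 0.0287
gripper_force: 0.0
```

```bash
python3 - <<'E'
from h import *
s=cam("scene");c=cam("top")
cv2.imwrite("pics/fin.png",np.hstack([cv2.resize(s["image"][150:270,130:330],None,fx=2.4,fy=2.4,interpolation=cv2.INTER_CUBIC),cv2.resize(s["image"][168:228,208:272],(307,288),interpolation=cv2.INTER_CUBIC)]))
x,y,yaw=.5586,.0072,-.045;ex=np.array([np.cos(yaw),np.sin(yaw)]);ey=np.array([-ex[1],ex[0]])
# bar rows in the top view vs prediction when shut
im=c["image"]
for yy in(.02,0,-.02):
    u,v=proj(c,[*(np.array([x,y])-.097*ex+yy*ey),.052]); col=im[int(v)-8:int(v)+9,int(round(u))].sum(1).astype(int); w=np.clip(330-col,0,None); print(round(u,1),round(v,2),"bar row",round((w*np.arange(int(v)-8,int(v)+9)).sum()/max(w.sum(),1),2),col.tolist())
E
```

```text
247.7 203.66 bar row 203.95 [488, 484, 479, 476, 482, 488, 471, 335, 197, 181, 215, 377, 464, 484, 486, 482, 481]
255.7 204.21 bar row 204.63 [490, 481, 483, 480, 475, 468, 408, 280, 195, 185, 247, 412, 473, 479, 484, 477, 477]
263.8 204.76 bar row 205.02 [344, 340, 341, 392, 437, 459, 448, 336, 210, 186, 202, 338, 442, 471, 475, 476, 480]
```

View pics/fin.png

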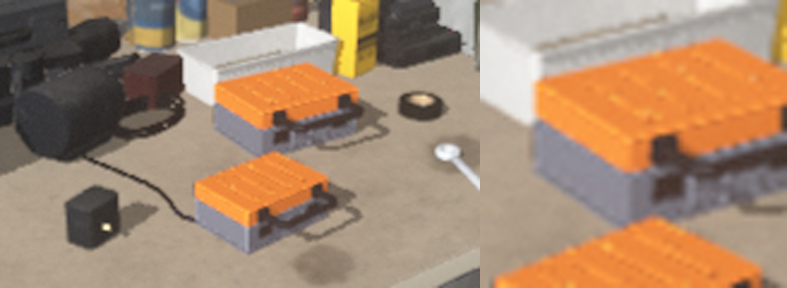

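The lid sits flush on the grey box, the bar is within half a pixel of its shut position, and the adapter is untouched. I'll hand in the job.

```bash
python3 -c "
from plant import robot
print(robot.close_job())"
```

```text
the job is handed in; nothing more can be done
None
```

The job is handed in at about 21 s on the robot's clock: the switch stands button up inside the larger case, the lid was opened fully by its loop and is shut again, and the adapter was not touched.

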